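# Set the sample grinder to its third click and start it

## Task

On the coffee sample grinder, push the black slide bar along its slot towards the hopper with the fingertips, feeling the clicks, and leave it resting in the third click, without running past it and without pinching the bar. Then press the start button on the separate switch box fully down, only once the bar is set, and let it come back up. Leave the other things on the table where they are.

Things in the scene. Friction and masses are not known exactly. Their poses are not given: they have to be found in the camera images.
- grinder: Fixed coffee sample grinder. Origin on the table under the slot's middle; +y runs along the slot to the head. Aluminium ledge: top 65 mm high, x +-75, y -130 to +140 mm. Grey head: y 140 to 290, x +-75, 130 mm high, with a clear hopper at y 225 mm, radius 54 mm, up to 253 mm high; a small steel spout at its -x side.
- lever (a joint): Slide bar position (m): 0 at the slot's end far from the hopper, growing to 0.120 towards it (grinder +y); bar middle at grinder y = value - 0.060. Starts in the free run (0 to 0.026, friction under 1 N). It clicks to rest at 0.045, 0.063, 0.081 (the third), 0.099, 0.117; humps lie 0.009 before each. A hump takes about 8 N of slow push; past it the bar snaps ahead by itself into the click.
- bar_mid (a point): Centre of the slide bar, a plain black upright bar across the slot: 110 mm along grinder x, 12 mm thick along grinder y, 36 mm tall, from 69 to 105 mm above the table; this point is 87 mm above the table. Axes as the grinder's. Push its face away from the hopper; fingers touching both faces at once count as pinching.
- start_box: Grey switch box, 90 x 90 x 50 mm, fixed to the table; origin at the centre of its underside. It stands to the right of the grinder, at either the nearer or the farther of two places; the jar has the other.
- start_top (a point): Centre of the top of the round black start button (32 mm across) on the switch box, which is pressed straight down.
- start (a joint): Start button travel (m): 0 up, 0.006 fully down; springy, about 5 N fully down, comes back up by itself.
- jar: Jar with white cap, 72 mm across, 85 mm tall, loose; origin under its centre.
- tamper: Steel coffee tamper, 54 mm across, 77 mm tall, loose; origin under its centre.
- spoon: Spoon, 160 mm long, lying loose.
- measure: Clear measuring cup with a handle, 90 mm across, 110 mm tall, loose.
- bowl: Steel bowl, 90 mm across, 45 mm tall, loose.
Not all that is in view belongs to the job. What is shaped like the start_box but yellow is not meant.

How it is judged:
By the outcome, as a careful person would: the job done as asked, in the order asked, and still so for the second after the job is handed in, with the robot touching nothing.
It also fails if it takes over 64 s, if anything falls off the work surface, if the arm or the gripper's body presses on something with over 40 N, if the wrist force passes 120 N, or if a joint passes its speed limit or range.

## Robot

A 6-joint arm with a two-finger parallel gripper is mounted at the origin on the work surface. World frame = base frame: x ahead of the robot, y to its left, z up, the work surface at z = 0. Lengths are in mm, angles in rad, forces in N, time in s.
With the tool pointing down it reaches from about 400 to 825 mm from the base axis. Payload 7 kg.
Tool frame: the origin (TCP) lies at the very end of the fingers, on their centre line; the grasp point (between the pads) lies 19 mm behind it (grip_point_offset is the distance from the TCP to the grasp point, in mm); x points along the fingers, y is the direction in which the jaws open and shut, and the axes are right-handed (so a half turn about x gives the same grasp; the last joint's range is limited). The gripper opens to 88 mm and grips with 3 to 60 N. Pads are 19 mm wide; open, the fingers measure 130 mm over their backs; the gripper's body (78 mm by 193 mm) begins 47 mm behind the grasp point.
Start: joints at [1.565, 0.359, 0.012, 0, -1.224, -0.288], TCP at [195.483, 646.051, 226.561] pointing down, gripper open.
Joint ranges: [-3.07, 3.07], [-1.43, 2.12], [-1.02, 1.25], [-3.03, 1.67], [-3.05, -0], [-3.03, 3.03]. Speed limits (rad/s): [2.39, 2.39, 3.01, 3.14, 3.14, 3.14].

## Interface

Orientations are given as a unit quaternion [x, y, z, w].
In Python, from station import * gives the robot as it stands. The module is installed in compiled form; this text tells all that it offers.
- The arm moves only by the shell command python3 -m creep 'ROWS'. ROWS is JSON, one flat list of numbers, 5 for each row, row after row: the shift along the tool's x, y, z in m, then the turn about the tool's x in rad, then the opening, from 0 (shut) to 1 (fully open). A call has 1 to 10 rows; each row is the pose to reach, as a shift and turn from the pose commanded when the call began, along the tool's axes at that moment; what a row does not reach only later rows make up. A row lasts 1/12 s, in which the tool goes at most 41.7 mm and 7.16 degrees, less where a joint would pass 70% of its speed; a pose out of reach is approached as far as the arm can. A call with a gripper value outside its range is refused whole. The fingers move at their own pace and stop on an object; the grip force is fixed at half the most. Time passes only in rows, so rows that repeat a pose let the fingers close. It gives the time, the measured TCP pose, the force and the opening at its end, in the units of the state.
- observe(): the state, without advancing time (a new reading comes with each control period).
- read_camera(name): name is "scene" or "top"; returns a dict with "color" (480x640x3 uint8, red, green, blue), "camera_matrix" (3x3 intrinsics, pixels), "dist_coeffs" ([k1, k2, p1, p2, k3] as OpenCV has them; the pictures are not rectified), "R" (3x3) and "t" (3): a world point X has camera coordinates R X + t. Camera axes: x right, y down, z forward; pixel columns grow to the right and rows downward; lengths in mm; the calibration is good to about 2 mm. A picture is of the moment at which its call begins. There is no depth.
- job_done(): hands the job in, once; it reports no verdict.
Trained networks look in a picture, given as the dict that the camera call returned (one of the last four; its "shot" number tells which), for a name from the list of things; names that differ only in an ending like _2 or _b are one class to them, and where a whole thing is asked for, a point or a joint stands for the part that bears it (a point fixed in the world has none). Each returns a list of dicts, best first, with "p" (0 to 1); they miss things now and then, are a little off and sometimes report something else, mostly with a low value. They report only what shows in the picture. A call takes as long as a camera call. They do not tell look-alikes from the thing itself.
- boxes_of(name, picture): "location" ([column, row] in pixels, amid what is visible of it).
- cut_out(name, picture): "mask" (480x640 bool, what is visible of it) and "location" ([column, row] in pixels, amid what is visible of it).
The state is a dict: "time": time; "q": joint angles; "dq": joint speeds; "joint_torque": joint torques, N m; "position": TCP position; "ee_rot": TCP orientation; "contact_force": force on the tool from outside, world axes, zero at the start; "wrist_torque": the same for the moment, N m; "gripper_width": finger opening in mm.
Only numpy, scipy, OpenCV 4.12 (cv2) and the standard library are available. Lean on these libraries where they do the work, as an engineer would, in place of code of your own. Each camera call takes 0.05 s, during which the arm holds its last target. There are 200 camera calls.

## Working session

There is one attempt and no reset: what is moved stays moved. The work goes in short steps, Python scripts to look and compute and a shell command to move; the robot and the scene stay as the last step left them, time stands still between calls to the robot, and variables do not carry over. Pictures are saved under pics/ and viewed, about 8 in all and at most 12, crops included, and the job is handed in when it is done.

```bash
mkdir -p pics; cat > h.py <<'E'
from station import *
import numpy as np, cv2
from scipy.spatial.transform import Rotation as Ro
def ray(pic,px,z):
    n=cv2.undistortPoints(np.array([[px]],float),np.array(pic["camera_matrix"]),np.array(pic["dist_coeffs"]))[0,0]
    R=np.array(pic["R"]);t=np.array(pic["t"]);c=-R.T@t;d=R.T@np.array([n[0],n[1],1.])
    return c+d*(z-c[2])/d[2]
def proj(pic,X):
    R=np.array(pic["R"]);return cv2.projectPoints(np.array(X,float).reshape(-1,1,3),cv2.Rodrigues(R)[0],np.array(pic["t"],float),np.array(pic["camera_matrix"]),np.array(pic["dist_coeffs"]))[0][:,0]
def save(n,im): cv2.imwrite("pics/"+n,im[:,:,::-1])
E
python3 - <<'E'
from h import *
o=observe();print({k:np.round(v,3).tolist() for k,v in o.items()})
print(Ro.from_quat(o["ee_rot"]).as_matrix().round(3))
Z=dict(bar_mid=87,start_box=50,start_top=55,jar=85,tamper=77,grinder=65,lever=87)
for c in("scene","top"):
    p=read_camera(c);save(c+"0.png",p["color"]);print(c,(-np.array(p["R"]).T@np.array(p["t"])).round())
    for n in Z:
        for d in boxes_of(n,p)[:3]: print(n,round(d["p"],2),np.round(d["location"]),ray(p,d["location"],Z[n]).round())
E
```

```text
{'time': 0.0, 'q': [1.565, 0.359, 0.011, -0.0, -1.224, -0.288], 'dq': [0.001, -0.001, -0.0, 0.001, 0.001, -0.0], 'joint_torque': [0.001, -58.271, 29.306, 6.997, 0.007, -0.0], 'position': [195.345, 645.562, 225.576], 'ee_rot': [-0.699, 0.104, 0.7, 0.103], 'contact_force': [-0.467, 0.157, -0.355], 'wrist_torque': [0.044, -0.011, -0.04], 'gripper_width': 87.687}
[[-0.    -0.29  -0.957]
 [-0.002 -0.957  0.29 ]
 [-1.     0.002 -0.   ]]
scene [1126.  277.  497.]
bar_mid 0.94 [339. 269.] [580. -58.  87.]
start_box 0.62 [213. 256.] [ 621. -318.   50.]
start_box 0.57 [303. 199.] [ 308. -329.   50.]
start_top 0.62 [208. 232.] [ 565. -390.   55.]
jar 0.84 [268. 224.] [ 510. -268.   85.]
jar 0.63 [335. 238.] [ 489. -122.   85.]
jar 0.52 [300. 390.] [826.  41.  85.]
tamper 0.66 [334. 238.] [ 477. -132.   77.]
grinder 0.95 [461. 325.] [582. 153.  65.]
lever 0.8 [335. 269.] [583. -64.  87.]
top [ 461. -151.  893.]
bar_mid 0.67 [276. 196.] [585. -53.  87.]
start_box 0.84 [450. 377.] [ 270. -356.   50.]
start_box 0.62 [447. 197.] [ 588. -355.   50.]
start_top 0.69 [451. 191.] [ 597. -361.   55.]
start_top 0.55 [456. 382.] [ 262. -364.   55.]
jar 0.95 [432. 275.] [ 449. -318.   85.]
tamper 0.56 [348. 301.] [ 403. -177.   77.]
grinder 0.64 [189. 176.] [624. 107.  65.]
lever 0.63 [278. 194.] [587. -55.  87.]
```

View pics/scene0.png

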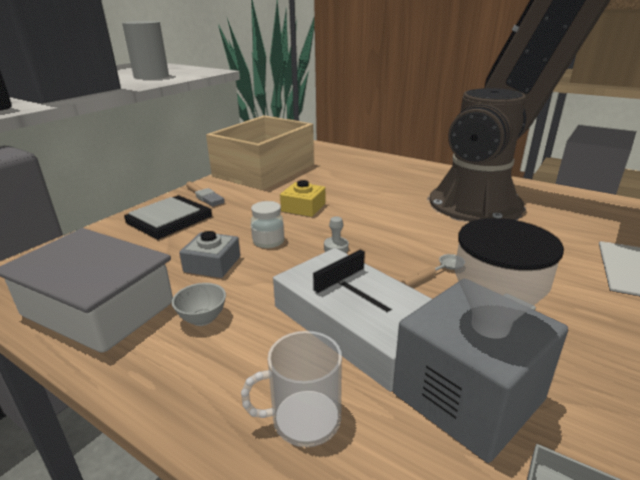

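View pics/top0.png

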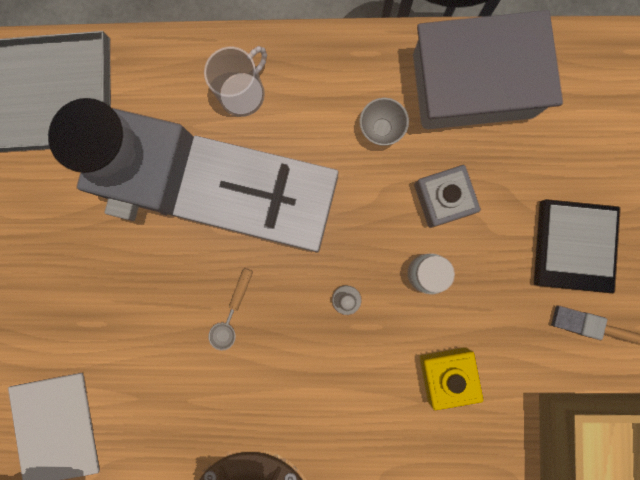

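The start box is the grey one at (447,197) in top and (210,252) in scene. The yellow one at (453,380) in top is the look-alike. The bar runs from (285,166) to (270,227) in top. I'll confirm with one crop and measure.

```bash
python3 - <<'E'
from h import *
from scipy.optimize import least_squares
p=read_camera("top");s=read_camera("scene")
def crop(im,x,y,w,h,k): return cv2.resize(im[y:y+h,x:x+w],None,fx=k,fy=k,interpolation=cv2.INTER_CUBIC)
a=crop(p["color"],170,120,175,140,3); b=crop(p["color"],410,155,75,75,3.0); c=crop(s["color"],172,220,75,65,3)
im=np.zeros((420,760,3),np.uint8); im[:a.shape[0],:a.shape[1]]=a; im[:225,530:755]=b[:,:225]; im[225:420,530:755]=c
save("crop1.png",im)
for n,z in(("bar_mid",105),("start_box",50),("start_top",60)):
  for pic,nm in((p,"top"),(s,"scene")):
    for d in cut_out(n,pic)[:2]:
        m=d["mask"].astype(np.uint8);r=cv2.minAreaRect(cv2.findNonZero(m))
        print(n,nm,round(d["p"],2),m.sum(),np.round(d["location"],1),"rect",np.round(cv2.boxPoints(r)).tolist())
# dark button centroids
g=cv2.cvtColor(p["color"],cv2.COLOR_RGB2GRAY)
def dark(g,x0,y0,x1,y1,th):
    m=(g[y0:y1,x0:x1]<th).astype(np.uint8);n,l,st,ce=cv2.connectedComponentsWithStats(m);i=1+np.argmax(st[1:,4]);return ce[i]+[x0,y0],st[i]
bt=dark(g,438,180,466,206,55);gs=cv2.cvtColor(s["color"],cv2.COLOR_RGB2GRAY);bs=dark(gs,192,228,224,250,55);print("btn",bt,bs)
for z in(50,55,60,65,70):print(z,ray(p,bt[0],z).round(1),ray(s,bs[0],z).round(1))
# grinder fit from ledge corners top pic
px=np.array([[338,172],[319,250],[175,214]],float);L=np.array([[75,-130,65],[-75,-130,65],[-75,140,65]],float)
def f(v):
    R=Ro.from_euler("z",v[2]).as_matrix();return (proj(p,L@R.T+[v[0],v[1],0])-px).ravel()
r=least_squares(f,[580,0,-.2]);print("grinder",r.x,f(r.x).round(1))
print("bar ends top",[ray(p,q,105).round(1) for q in((285,166),(270,227))])
E
```

```text
bar_mid top 0.61 551 [278.4 196.1] rect [[264.0, 225.0], [281.0, 164.0], [290.0, 166.0], [273.0, 228.0]]
bar_mid scene 0.93 1117 [337.5 270.5] rect [[307.0, 276.0], [362.0, 248.0], [371.0, 266.0], [316.0, 294.0]]
start_box top 0.94 2733 [447.  196.1] rect [[412.0, 181.0], [464.0, 163.0], [481.0, 211.0], [429.0, 229.0]]
start_box top 0.58 3160 [453.1 377.7] rect [[418.0, 354.0], [473.0, 344.0], [484.0, 402.0], [429.0, 412.0]]
start_box scene 0.93 2130 [208.1 254. ] rect [[176.0, 271.0], [183.0, 226.0], [242.0, 236.0], [234.0, 280.0]]
start_top top 0.52 234 [450.8 191.1] rect [[443.0, 186.0], [460.0, 186.0], [460.0, 202.0], [443.0, 202.0]]
start_top top 0.5 310 [456.3 382.9] rect [[446.0, 373.0], [465.0, 373.0], [465.0, 392.0], [446.0, 392.0]]
start_top scene 0.56 480 [336.5 236. ] rect [[324.0, 250.0], [328.0, 216.0], [351.0, 219.0], [348.0, 252.0]]
start_top scene 0.49 166 [208.6 234.8] rect [[200.0, 230.0], [215.0, 230.0], [215.0, 241.0], [200.0, 241.0]]
btn (array([451.52606635, 192.83412322]), array([  6,   5,  17,  17, 211], dtype=int32)) (array([207.94339623, 235.74528302]), array([  9,   4,  15,   9, 106], dtype=int32))
50 [ 594.9 -363.    50. ] [ 568.4 -385.7   50. ]
55 [ 594.1 -361.7   55. ] [ 574.7 -378.3   55. ]
60 [ 593.3 -360.5   60. ] [ 580.9 -370.9   60. ]
65 [ 592.5 -359.2   65. ] [ 587.2 -363.5   65. ]
70 [ 591.7 -357.9   70. ] [ 593.4 -356.1   70. ]
grinder [ 5.93469969e+02 -1.87481297e+01 -2.49490345e-01] [ 1.9 -2.1 -0.1  1.7 -1.9  0.3]
bar ends top [array([633. , -69.4, 105. ]), array([528.9, -44.8, 105. ])]
```

View pics/crop1.png

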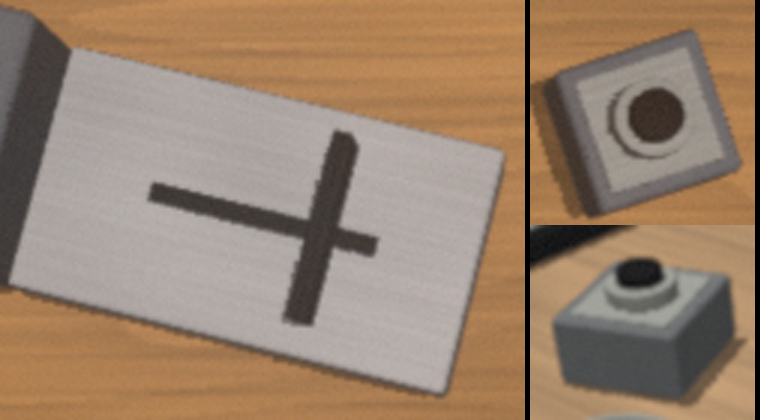

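The crop confirms it. The start button is on the grey box, top at about (592,-358,68), with both cameras agreeing. The bar sits near the far end of the slot and the grinder yaw is about -0.233. Next I travel high with the fingers shut to a point before the bar's far face.

```bash
python3 -m creep '[0,0.3,-0.287,-0.06,0, 0,0.3,-0.287,-0.06,0, 0,0.3,-0.287,-0.06,0, 0,0.3,-0.287,-0.06,0, 0,0.3,-0.287,-0.06,0, 0,0.3,-0.287,-0.06,0, 0,0.3,-0.287,-0.06,0, 0,0.3,-0.287,-0.06,0, 0,0.3,-0.287,-0.06,0, 0,0.3,-0.287,-0.06,0]'; cat >> h.py <<'E'
def togo(X):
    o=observe();M=Ro.from_quat(o["ee_rot"]).as_matrix();d=M.T@(np.array(X)-o["position"])/1000
    print("t",o["time"],"pos",np.round(o["position"],1),"F",np.round(o["contact_force"],1),"w",round(float(o["gripper_width"]),1),"yaw of tool z",round(float(np.arctan2(M[1,2],M[0,2])),4),"togo",d.round(4))
E
python3 - <<'E'
from h import *
togo([571,-98,226])
E
```

```text
time: 2.03
position: [383.7, 273.8, 227.0]
ee_rot: [0.702, -0.082, -0.702, -0.083]
contact_force: [-0.1, 0.3, -0.7]
gripper_width: 26.6
t 2.0333 pos [383.7 273.8 227. ] F [-0.1  0.3 -0.7] w 26.6 yaw of tool z 2.9082 togo [ 0.0008  0.3184 -0.2682]
```

```bash
python3 - <<'E'
from h import *
from scipy.optimize import least_squares
p=read_camera("top")
k=lambda a,b:[170+a/3-.33,120+b/3-.33]
px=np.array([k(503,150),k(445,394),k(10,285),k(71,48),k(150,191),k(377,247)]);L=np.array([[75,-130,65],[-75,-130,65],[-75,140,65],[75,140,65],[0,65,65],[0,-65,65]],float)
def f(v,m=4):
    R=Ro.from_euler("z",v[2]).as_matrix();return (proj(p,L[:m]@R.T+[v[0],v[1],0])-px[:m]).ravel()
r=least_squares(f,[580,0,-.2]);print(r.x,f(r.x,6).round(1))
R=Ro.from_euler("z",r.x[2]).as_matrix()
for a in((k(345,138),k(298,320))):
    w=ray(p,a,105);print("bar top in grinder",(R.T@(w-[r.x[0],r.x[1],0])).round(1))
for v in(0.01,.02,.03):
    print(v,proj(p,(np.array([[55,1e3*v-66,105],[55,1e3*v-54,105],[-55,1e3*v-66,105],[-55,1e3*v-54,105]])@R.T+[r.x[0],r.x[1],0])).__sub__([170,120]).__mul__(3).round().tolist())
E
```

```text
[ 5.93241528e+02 -1.62940564e+01 -2.39711635e-01] [ 1.  -0.4  0.1  0.2 -1.   0.6 -0.  -0.5  2.8  1.2 -2.7 -0.5]
bar top in grinder [ 51.6 -41.5 105. ]
bar top in grinder [-55. -41. 105.]
0.01 [[370.0, 137.0], [350.0, 132.0], [323.0, 325.0], [302.0, 320.0]]
0.02 [[353.0, 133.0], [333.0, 128.0], [306.0, 321.0], [285.0, 316.0]]
0.03 [[336.0, 129.0], [316.0, 124.0], [288.0, 317.0], [268.0, 312.0]]
```

```bash
python3 -m creep '[0,0.317,-0.27,0,0, 0,0.317,-0.27,0,0, 0,0.317,-0.27,0,0, 0,0.317,-0.27,0,0, 0,0.317,-0.27,0,0, 0,0.317,-0.27,0,0, 0,0.317,-0.27,0,0, 0,0.317,-0.27,0,0, 0,0.317,-0.27,0,0, 0,0.317,-0.27,0,0]'; python3 -m creep '[0.03,0,0,0,0, 0.06,0,0,0,0, 0.09,0,0,0,0, 0.1,0,0,0,0, 0.1,0,0,0,0]'
python3 - <<'E'
from h import *
togo([573,-97,80])
p=read_camera("top");s=read_camera("scene")
a=cv2.resize(p["color"][110:270,160:360],None,fx=2,fy=2);b=cv2.resize(s["color"][180:340,260:460],None,fx=2,fy=2)
save("c2.png",np.hstack([a,b]))
E
```

```text
time: 2.92
position: [573.2, -97.3, 226.8]
ee_rot: [0.702, -0.082, -0.702, -0.083]
contact_force: [1.9, 1.1, -0.4]
gripper_width: 0.5
time: 3.33
position: [570.7, -95.4, 124.0]
ee_rot: [-0.7, 0.083, 0.704, 0.082]
contact_force: [-0.3, 0.1, 0.3]
gripper_width: 0.7
t 3.3333 pos [570.7 -95.4 124. ] F [-0.3  0.1  0.3] w 0.7 yaw of tool z 2.9074 togo [ 0.0439  0.001  -0.0028]
```

View pics/c2.png

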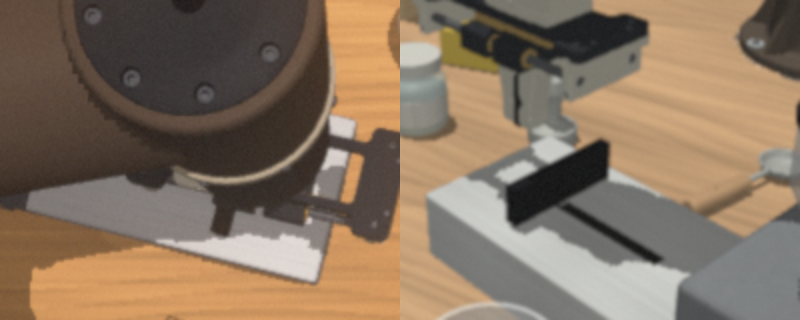

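The crop shows the closed fingertips behind the bar's far face, near (550,130), and the bar still in its free run. I'll descend, then approach slowly along -tool y.

```bash
python3 -m creep '[0.02,0.004,-0.003,0,0, 0.035,0.004,-0.003,0,0, 0.043,0.004,-0.003,0,0, 0.043,0.004,-0.003,0,0]'; python3 -m creep '[0,-0.003,0,0,0, 0,-0.006,0,0,0, 0,-0.009,0,0,0, 0,-0.012,0,0,0, 0,-0.015,0,0,0, 0,-0.018,0,0,0, 0,-0.020,0,0,0, 0,-0.022,0,0,0, 0,-0.024,0,0,0, 0,-0.024,0,0,0]'
cat >> h.py <<'E'
def fing():
    o=observe();a=-.24;y=np.array([-np.sin(a),np.cos(a)]);x=np.array([np.cos(a),np.sin(a)])
    d=np.array(o["position"])[:2]-[593.2,-16.3];F=np.array(o["contact_force"])
    print("t %.2f tcp gx %.1f gy %.1f z %.1f  Fpush %.1f Fx %.1f Fz %.1f"%(o["time"],d@x,d@y,o["position"][2],F[:2]@y,F[:2]@x,F[2]))
E
python3 -c "from h import *;fing()"
```

```text
time: 3.77
position: [574.6, -99.5, 83.7]
ee_rot: [-0.702, 0.082, 0.702, 0.082]
contact_force: [0.1, 0.7, 0.2]
gripper_width: 0.6
time: 4.6
position: [580.1, -76.1, 83.5]
ee_rot: [-0.702, 0.082, 0.702, 0.082]
contact_force: [-0.0, 0.3, -0.5]
gripper_width: 0.3
t 4.60 tcp gx 1.5 gy -61.2 z 83.5  Fpush 0.3 Fx -0.1 Fz -0.5
```

```bash
python3 -m creep '[0,-0.001,0,0,0, 0,-0.002,0,0,0, 0,-0.003,0,0,0, 0,-0.004,0,0,0, 0,-0.005,0,0,0, 0,-0.005,0,0,0]'|grep force;python3 -c "from h import *;fing()"
python3 -m creep '[0,-0.001,0,0,0, 0,-0.002,0,0,0, 0,-0.003,0,0,0, 0,-0.003,0,0,0]'|grep force;python3 -c "from h import *;fing()"
```

```text
contact_force: [-0.2, -1.0, -0.4]
t 5.10 tcp gx 1.5 gy -56.4 z 83.5  Fpush -1.0 Fx 0.0 Fz -0.4
contact_force: [0.7, -5.4, -0.7]
t 5.43 tcp gx 1.5 gy -54.6 z 83.6  Fpush -5.0 Fx 2.0 Fz -0.7
```

Force is rising, so I'm on the first hump. I'll step in 1 mm steps.

```bash
for i in 1; do python3 -m creep '[0,-0.0005,0,0,0, 0,-0.001,0,0,0, 0,-0.001,0,0,0]'|grep force;python3 -c "from h import *;fing()"; done
python3 -m creep '[0,-0.0005,0,0,0, 0,-0.001,0,0,0, 0,-0.001,0,0,0]'|grep force;python3 -c "from h import *;fing()"
python3 -m creep '[0,-0.0005,0,0,0, 0,-0.001,0,0,0, 0,-0.001,0,0,0]'|grep force;python3 -c "from h import *;fing()"
python3 -m creep '[0,-0.0005,0,0,0, 0,-0.001,0,0,0, 0,-0.001,0,0,0]'|grep force;python3 -c "from h import *;fing()"
```

```text
contact_force: [0.5, -6.7, 0.0]
t 5.68 tcp gx 1.5 gy -53.7 z 83.6  Fpush -6.4 Fx 2.1 Fz 0.0
contact_force: [-1.0, -6.5, 0.2]
t 5.93 tcp gx 1.5 gy -52.6 z 83.6  Fpush -6.6 Fx 0.5 Fz 0.2
contact_force: [0.2, -4.0, -0.8]
t 6.18 tcp gx 1.5 gy -51.2 z 83.6  Fpush -3.9 Fx 1.2 Fz -0.8
contact_force: [1.2, -3.0, 0.0]
t 6.43 tcp gx 1.5 gy -49.9 z 83.6  Fpush -2.7 Fx 1.8 Fz 0.0
```

```bash
python3 -m creep '[0,-0.001,0,0,0, 0,-0.002,0,0,0, 0,-0.002,0,0,0]'|grep force;python3 -c "from h import *;fing()"
python3 -m creep '[0,-0.001,0,0,0, 0,-0.002,0,0,0, 0,-0.003,0,0,0, 0,-0.004,0,0,0, 0,-0.004,0,0,0]'|grep force;python3 -c "from h import *;fing()"
python3 -m creep '[0,-0.001,0,0,0, 0,-0.002,0,0,0, 0,-0.003,0,0,0, 0,-0.003,0,0,0]'|grep force;python3 -c "from h import *;fing()"
python3 -c "
from h import *
p=read_camera('scene');save('c3.png',cv2.resize(p['color'][200:340,260:460],None,fx=3,fy=3))
a=-.24;R=Ro.from_euler('z',a).as_matrix()
d=cut_out('bar_mid',p)[0];print(d['location'],d['p'])
for v in (.045,.063):print(v,(((proj(p,np.array([[55,v*1e3-54,105],[-55,v*1e3-54,105],[55,v*1e3-54,69],[-55,v*1e3-54,69]])@R.T+[593.2,-16.3,0]))-[260,200])*3).round().tolist())"
```

```text
contact_force: [0.1, 0.5, -0.2]
t 6.68 tcp gx 1.5 gy -47.0 z 83.5  Fpush 0.5 Fx -0.1 Fz -0.2
contact_force: [-0.2, -0.4, 0.9]
t 7.10 tcp gx 1.4 gy -43.0 z 83.5  Fpush -0.4 Fx -0.1 Fz 0.9
contact_force: [-0.1, -0.5, 0.2]
t 7.43 tcp gx 1.4 gy -40.3 z 83.6  Fpush -0.5 Fx 0.0 Fz 0.2
[344.9, 279.8] 0.67
0.045 [[203.0, 247.0], [348.0, 170.0], [204.0, 304.0], [345.0, 224.0]]
0.063 [[228.0, 261.0], [372.0, 182.0], [228.0, 319.0], [369.0, 237.0]]
```

View pics/c3.png

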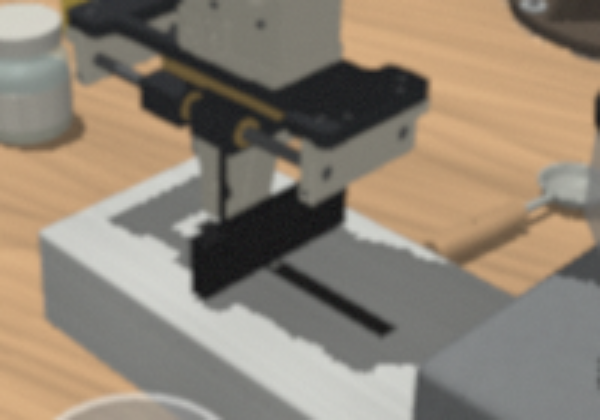

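The picture shows the bar's front-left edge at (193,237–300), which matches the first click at 0.045. Free force at gy -47 confirms the snap. On to the second hump.

```bash
python3 -m creep '[0,-0.001,0,0,0, 0,-0.002,0,0,0, 0,-0.003,0,0,0, 0,-0.003,0,0,0]'|grep force;python3 -c "from h import *;fing()"
python3 -m creep '[0,-0.0005,0,0,0, 0,-0.001,0,0,0, 0,-0.0015,0,0,0, 0,-0.002,0,0,0, 0,-0.002,0,0,0]'|grep force;python3 -c "from h import *;fing()"
python3 -m creep '[0,-0.0005,0,0,0, 0,-0.001,0,0,0, 0,-0.001,0,0,0]'|grep force;python3 -c "from h import *;fing()"
python3 -m creep '[0,-0.0005,0,0,0, 0,-0.001,0,0,0, 0,-0.001,0,0,0]'|grep force;python3 -c "from h import *;fing()"
```

```text
contact_force: [0.3, -2.7, -0.4]
t 7.87 tcp gx 1.4 gy -37.8 z 83.6  Fpush -2.5 Fx 1.0 Fz -0.4
contact_force: [-0.3, -8.5, 0.3]
t 8.28 tcp gx 1.3 gy -36.8 z 83.6  Fpush -8.4 Fx 1.8 Fz 0.3
contact_force: [0.4, -7.9, 0.9]
t 8.53 tcp gx 1.3 gy -35.8 z 83.6  Fpush -7.6 Fx 2.3 Fz 0.9
contact_force: [-0.1, -4.6, 0.9]
t 8.78 tcp gx 1.3 gy -34.4 z 83.6  Fpush -4.5 Fx 1.0 Fz 0.9
```

```bash
for r in 1; do python3 -m creep '[0,-0.0005,0,0,0, 0,-0.001,0,0,0, 0,-0.001,0,0,0]'|grep force;python3 -c "from h import *;fing()";done
python3 -m creep '[0,-0.0005,0,0,0, 0,-0.001,0,0,0, 0,-0.001,0,0,0]'|grep force;python3 -c "from h import *;fing()"
python3 -m creep '[0,-0.0005,0,0,0, 0,-0.001,0,0,0, 0,-0.001,0,0,0]'|grep force;python3 -c "from h import *;fing()"
python3 -m creep '[0,-0.0005,0,0,0, 0,-0.001,0,0,0, 0,-0.001,0,0,0]'|grep force;python3 -c "from h import *;fing()"
```

```text
contact_force: [0.0, -4.3, -0.2]
t 9.03 tcp gx 1.3 gy -33.2 z 83.6  Fpush -4.1 Fx 1.0 Fz -0.2
contact_force: [0.4, -3.6, -0.1]
t 9.28 tcp gx 1.4 gy -31.8 z 83.6  Fpush -3.4 Fx 1.2 Fz -0.1
contact_force: [-0.4, -2.5, 0.3]
t 9.53 tcp gx 1.4 gy -30.3 z 83.6  Fpush -2.5 Fx 0.2 Fz 0.3
contact_force: [0.8, -0.2, 0.6]
t 9.78 tcp gx 1.4 gy -29.0 z 83.6  Fpush -0.0 Fx 0.9 Fz 0.6
```

Second click passed at gy about -29.5. Going to the third hump: release is expected near -11.5.

```bash
python3 -m creep '[0,-0.001,0,0,0, 0,-0.002,0,0,0, 0,-0.003,0,0,0, 0,-0.004,0,0,0, 0,-0.005,0,0,0, 0,-0.006,0,0,0, 0,-0.007,0,0,0, 0,-0.007,0,0,0]'|grep force;python3 -c "from h import *;fing()"
python3 -m creep '[0,-0.0005,0,0,0, 0,-0.001,0,0,0, 0,-0.0015,0,0,0, 0,-0.002,0,0,0, 0,-0.002,0,0,0]'|grep force;python3 -c "from h import *;fing()"
python3 -m creep '[0,-0.0005,0,0,0, 0,-0.001,0,0,0, 0,-0.0015,0,0,0, 0,-0.002,0,0,0, 0,-0.002,0,0,0]'|grep force;python3 -c "from h import *;fing()"
```

```text
contact_force: [-0.5, -0.6, 0.2]
t 10.45 tcp gx 1.3 gy -22.2 z 83.6  Fpush -0.7 Fx -0.4 Fz 0.2
contact_force: [-0.3, 0.5, 0.9]
t 10.87 tcp gx 1.3 gy -20.4 z 83.6  Fpush 0.4 Fx -0.4 Fz 0.9
contact_force: [0.1, -5.5, 0.5]
t 11.28 tcp gx 1.2 gy -19.4 z 83.6  Fpush -5.3 Fx 1.4 Fz 0.5
```

```bash
python3 -m creep '[0,-0.0005,0,0,0, 0,-0.001,0,0,0, 0,-0.0015,0,0,0, 0,-0.002,0,0,0, 0,-0.002,0,0,0]'|grep force;python3 -c "from h import *;fing()"
python3 -m creep '[0,-0.0005,0,0,0, 0,-0.001,0,0,0, 0,-0.0015,0,0,0, 0,-0.002,0,0,0, 0,-0.002,0,0,0]'|grep force;python3 -c "from h import *;fing()"
python3 -m creep '[0,-0.0005,0,0,0, 0,-0.001,0,0,0, 0,-0.001,0,0,0]'|grep force;python3 -c "from h import *;fing()"
```

```text
contact_force: [-0.5, -6.3, 0.7]
t 11.70 tcp gx 1.2 gy -17.8 z 83.6  Fpush -6.2 Fx 1.0 Fz 0.7
contact_force: [-0.3, -4.8, 0.1]
t 12.12 tcp gx 1.2 gy -15.3 z 83.6  Fpush -4.8 Fx 0.9 Fz 0.1
contact_force: [0.5, -3.2, 0.7]
t 12.37 tcp gx 1.3 gy -13.8 z 83.6  Fpush -3.0 Fx 1.2 Fz 0.7
```

```bash
python3 -m creep '[0,-0.0005,0,0,0, 0,-0.001,0,0,0, 0,-0.001,0,0,0]'|grep force;python3 -c "from h import *;fing()"
python3 -m creep '[0,-0.0005,0,0,0, 0,-0.001,0,0,0, 0,-0.001,0,0,0]'|grep force;python3 -c "from h import *;fing()"
```

```text
contact_force: [-0.0, -2.0, 0.7]
t 12.62 tcp gx 1.2 gy -12.3 z 83.5  Fpush -1.9 Fx 0.4 Fz 0.7
contact_force: [-0.0, -1.0, 0.8]
t 12.87 tcp gx 1.2 gy -11.0 z 83.6  Fpush -1.0 Fx 0.2 Fz 0.8
```

```bash
python3 -m creep '[0,-0.0005,0,0,0, 0,-0.001,0,0,0, 0,-0.001,0,0,0, 0,-0.001,0,0,0]'|grep force;python3 -c "from h import *;fing()
p=read_camera('scene');save('c4.png',cv2.resize(p['color'][200:340,260:460],None,fx=3,fy=3))
R=Ro.from_euler('z',-.24).as_matrix()
for v in (.045,.063,.072,.081,.099):print(v,(((proj(p,np.array([[55,v*1e3-54,105],[-55,v*1e3-54,105],[55,v*1e3-54,69],[-55,v*1e3-54,69]])@R.T+[593.2,-16.3,0]))-[260,200])*3).round().tolist())"
```

```text
contact_force: [-0.4, 0.3, 0.3]
t 13.20 tcp gx 1.2 gy -10.2 z 83.6  Fpush 0.2 Fx -0.4 Fz 0.3
0.045 [[203.0, 247.0], [348.0, 170.0], [204.0, 304.0], [345.0, 224.0]]
0.063 [[228.0, 261.0], [372.0, 182.0], [228.0, 319.0], [369.0, 237.0]]
0.072 [[241.0, 269.0], [385.0, 188.0], [240.0, 327.0], [381.0, 243.0]]
0.081 [[253.0, 277.0], [398.0, 195.0], [253.0, 335.0], [394.0, 250.0]]
0.099 [[280.0, 292.0], [425.0, 208.0], [278.0, 351.0], [420.0, 264.0]]
```

View pics/c4.png

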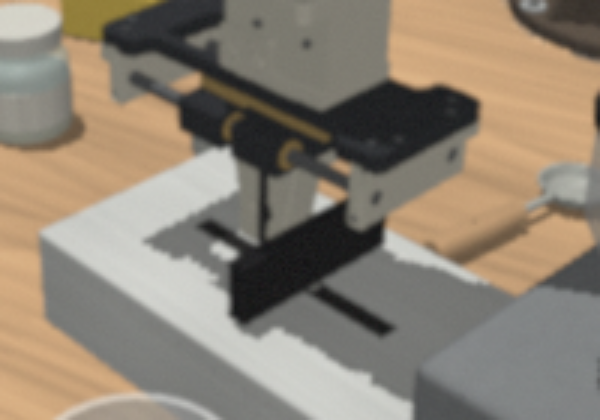

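The bar's left edge at 232 px lies only about 39 px from its click-1 place, and 50 px is expected. So it may be just at the crest (~0.072) rather than snapped in. I'll advance a little more and measure the edge numerically.

```bash
cat >> h.py <<'E'
def edge():
    p=read_camera('scene');m=cut_out('bar_mid',p)[0]['mask'];c=np.where(m.sum(0)>5)[0];print("mask cols*3",(c.min()-260)*3,(c.max()-260)*3)
    g=cv2.cvtColor(p['color'],cv2.COLOR_RGB2GRAY);
    for r in(297,301,304): print(r,[int(v) for v in g[r,328:356]])
    return p
E
python3 -c "from h import *;edge();fing()"
python3 -m creep '[0,-0.0005,0,0,0, 0,-0.001,0,0,0, 0,-0.001,0,0,0, 0,-0.001,0,0,0]'|grep force;python3 -c "from h import *;fing();edge()"
python3 -m creep '[0,-0.0005,0,0,0, 0,-0.001,0,0,0, 0,-0.001,0,0,0, 0,-0.001,0,0,0]'|grep force;python3 -c "from h import *;fing();edge()"
```

```text
mask cols*3 231 381
297 [207, 207, 207, 205, 202, 195, 179, 143, 91, 45, 25, 28, 25, 20, 25, 25, 27, 24, 29, 29, 26, 24, 27, 24, 28, 23, 27, 25]
301 [206, 205, 205, 205, 205, 206, 204, 182, 131, 67, 26, 25, 28, 26, 26, 24, 24, 26, 27, 24, 28, 24, 28, 37, 55, 73, 88, 101]
304 [205, 206, 206, 204, 203, 203, 201, 183, 135, 69, 29, 26, 25, 23, 20, 28, 25, 32, 40, 56, 73, 88, 101, 109, 114, 115, 113, 114]
t 13.35 tcp gx 1.2 gy -10.4 z 83.5  Fpush -0.3 Fx 0.5 Fz 0.8
contact_force: [0.3, 0.2, 0.2]
t 13.68 tcp gx 1.2 gy -9.4 z 83.6  Fpush 0.3 Fx 0.3 Fz 0.2
mask cols*3 240 393
297 [206, 207, 207, 205, 202, 195, 179, 152, 129, 118, 108, 82, 45, 18, 28, 28, 28, 26, 26, 24, 29, 26, 23, 28, 26, 27, 28, 22]
301 [206, 207, 206, 205, 207, 204, 204, 205, 205, 203, 181, 131, 65, 25, 24, 27, 24, 25, 27, 29, 26, 29, 26, 28, 23, 29, 25, 26]
304 [206, 205, 205, 205, 204, 204, 205, 203, 205, 201, 181, 131, 67, 23, 26, 27, 28, 29, 26, 29, 26, 27, 25, 25, 32, 52, 74, 90]
contact_force: [-0.1, -0.7, -1.0]
t 14.12 tcp gx 1.2 gy -8.4 z 83.6  Fpush -0.7 Fx 0.0 Fz -1.0
mask cols*3 240 393
297 [208, 208, 206, 207, 200, 196, 181, 151, 128, 118, 107, 82, 45, 22, 28, 29, 28, 28, 29, 27, 26, 23, 25, 29, 29, 28, 26, 29]
301 [205, 206, 207, 204, 206, 205, 204, 204, 206, 202, 181, 130, 66, 24, 24, 28, 24, 27, 25, 26, 24, 28, 29, 27, 28, 25, 21, 24]
304 [207, 205, 205, 205, 204, 203, 204, 203, 205, 202, 182, 130, 64, 31, 21, 29, 27, 27, 26, 26, 27, 25, 28, 28, 34, 53, 73, 89]
```

The bar snapped on by about 6.5 mm and did not move with the last finger step. Its left edge is now 48 px past click 1 (50 expected), so it rests in the third click, clear of the finger. I'll back off, rise, and go above the button.

```bash
python3 -m creep '[0,0.01,0,0,0, 0,0.03,0,0,0, -0.02,0.03,0,0,0, -0.05,0.03,0,0,0, -0.08,0.03,0,0,0, -0.08,0.03,0,0,0]'|grep force; python3 -c "from h import *;edge();togo([592,-358,165])"
```

```text
contact_force: [0.9, 0.4, 0.7]
mask cols*3 240 390
297 [199, 199, 200, 199, 197, 194, 178, 163, 153, 138, 110, 79, 41, 25, 22, 25, 23, 22, 26, 28, 25, 19, 27, 27, 22, 27, 24, 28]
301 [199, 199, 197, 198, 198, 199, 197, 197, 196, 194, 174, 127, 61, 26, 25, 26, 28, 27, 24, 28, 24, 26, 24, 24, 21, 22, 25, 24]
304 [197, 200, 198, 198, 196, 196, 196, 196, 197, 193, 176, 126, 64, 20, 27, 25, 27, 25, 26, 24, 26, 28, 23, 25, 33, 51, 71, 86]
t 14.8167 pos [586.  -54.3 165.1] F [-0.9 -0.2 -0.6] w 0.6 yaw of tool z 2.9075 togo [-1.00e-04  2.94e-01 -7.63e-02]
```

```bash
python3 -m creep '[0,0.294,-0.076,0,0, 0,0.294,-0.076,0,0, 0,0.294,-0.076,0,0, 0,0.294,-0.076,0,0, 0,0.294,-0.076,0,0, 0,0.294,-0.076,0,0, 0,0.294,-0.076,0,0, 0,0.294,-0.076,0,0, 0,0.294,-0.076,0,0, 0,0.294,-0.076,0,0]'|grep force; python3 -m creep '[0.03,0,0,0,0, 0.06,0,0,0,0, 0.08,0,0,0,0, 0.08,0,0,0,0, 0.08,0,0,0,0]'|grep force
python3 - <<'E'
from h import *
togo([592,-358,69])
s=read_camera("scene");save("c5.png",cv2.resize(s["color"][190:290,160:270],None,fx=5,fy=5))
print(((proj(s,[observe()["position"],[592,-358,69]])-[160,190])*5).round())
edge()
E
```

```text
contact_force: [-0.7, 0.1, -1.0]
contact_force: [1.3, 0.5, 0.8]
t 16.0667 pos [ 590.6 -356.3   82.6] F [1.3 0.5 0.8] w 0.9 yaw of tool z 2.9093 togo [ 0.0136  0.0014 -0.0018]
[[236. 195.]
 [239. 228.]]
mask cols*3 240 396
297 [116, 117, 116, 115, 115, 112, 113, 114, 112, 113, 106, 83, 44, 25, 26, 27, 24, 28, 29, 29, 25, 20, 28, 27, 27, 28, 27, 26]
301 [114, 114, 115, 114, 114, 114, 114, 114, 115, 111, 102, 74, 43, 23, 29, 28, 28, 26, 27, 28, 24, 21, 27, 26, 28, 29, 24, 23]
304 [114, 116, 115, 114, 114, 113, 113, 114, 115, 113, 102, 75, 40, 24, 25, 25, 28, 23, 28, 23, 30, 24, 25, 29, 35, 50, 72, 88]
```

View pics/c5.png

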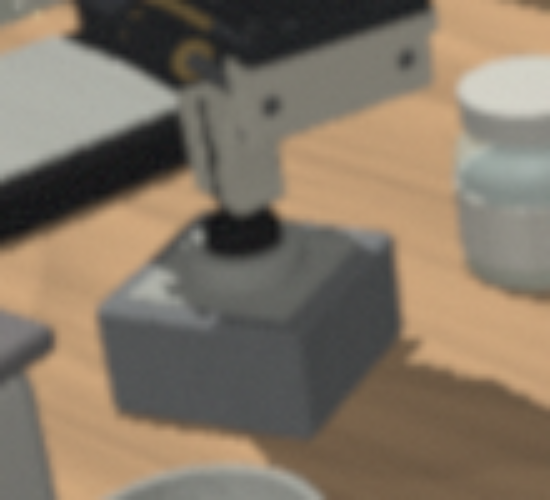

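The fingertip sits centred over the button on the grey box: tip at about (238,205), button at (243,232). The bar's edge is unchanged. I'll press slowly and watch the force.

```bash
python3 -m creep '[0.002,0.001,-0.001,0,0, 0.004,0.001,-0.001,0,0, 0.006,0.001,-0.001,0,0, 0.008,0.001,-0.001,0,0, 0.010,0.001,-0.001,0,0, 0.010,0.001,-0.001,0,0]'|grep -E 'pos|force'
python3 -m creep '[0.001,0,0,0,0, 0.002,0,0,0,0, 0.003,0,0,0,0, 0.003,0,0,0,0]'|grep -E 'pos|force'
```

```text
position: [591.7, -358.8, 73.0]
contact_force: [0.0, -0.3, -0.3]
position: [591.9, -358.9, 70.6]
contact_force: [-0.9, 0.3, 3.0]
```

```bash
for i in 1; do python3 -m creep '[0.001,0,0,0,0, 0.002,0,0,0,0, 0.002,0,0,0,0]'|grep -E 'pos|force'; done
python3 -m creep '[0.001,0,0,0,0, 0.002,0,0,0,0, 0.002,0,0,0,0]'|grep -E 'pos|force'
python3 -m creep '[0.001,0,0,0,0, 0.002,0,0,0,0, 0.002,0,0,0,0]'|grep -E 'pos|force'
```

```text
position: [591.9, -358.9, 68.6]
contact_force: [-1.6, 0.3, 3.0]
position: [592.0, -358.9, 66.9]
contact_force: [-2.8, -0.2, 6.0]
position: [592.0, -358.9, 66.6]
contact_force: [-6.5, 3.2, 16.0]
```

Bottomed out at z 66.6: 6 N rose sharply to 16 N. One small firm push to be sure it is down, then release.

```bash
python3 -m creep '[0.001,0,0,0,0, 0.001,0,0,0,0]'|grep -E 'pos|force'
python3 -m creep '[-0.005,0,0,0,0, -0.01,0,0,0,0, -0.03,0,0,0,0, -0.06,0,0,0,0, -0.09,0,0,0,0, -0.1,0,0,0,0, -0.1,0,0,0,0, -0.1,0,0,0,0]'
python3 - <<'E'
from h import *
s=edge();a=cv2.resize(s["color"][180:340,150:460],None,fx=2.5,fy=2.5);save("c6.png",a)
E
```

```text
position: [592.1, -358.9, 66.6]
contact_force: [-7.5, 5.6, 21.1]
time: 18.63
position: [592.4, -358.7, 163.8]
ee_rot: [0.703, -0.082, -0.702, -0.083]
contact_force: [-0.6, -0.2, -0.3]
gripper_width: 0.8
mask cols*3 237 396
297 [114, 113, 112, 113, 111, 111, 109, 110, 110, 109, 104, 81, 44, 24, 23, 23, 22, 28, 22, 27, 25, 23, 20, 29, 26, 24, 27, 27]
301 [111, 112, 112, 114, 112, 112, 111, 113, 112, 109, 100, 70, 40, 22, 21, 25, 28, 23, 25, 22, 26, 23, 25, 24, 29, 26, 21, 23]
304 [112, 113, 112, 111, 111, 112, 112, 111, 112, 111, 97, 73, 35, 22, 19, 23, 22, 29, 25, 24, 28, 26, 25, 25, 34, 51, 72, 84]
```

View pics/c6.png

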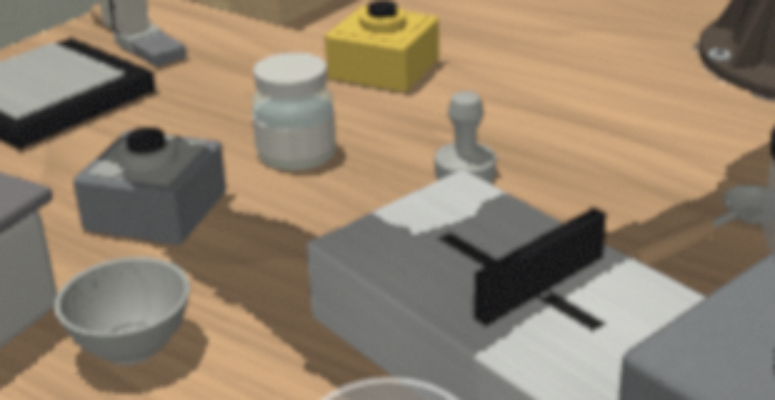

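```bash
python3 -c "from station import *;print(job_done())"
```

```text
the job is handed in; nothing more can be done
None
```

I pushed the slide bar with shut fingertips on its far face only, and it came to rest in the third click. I then pressed the start button on the grey switch box and let it come back up, and handed the job in at about 19 s.

- **Bar:** I felt three humps, with a peak push of about 8 N. The scene camera shows the bar two click spacings past the first click (48 px, with 50 px expected). Its edge stayed put to within about a pixel after I backed off and again after the button press. A look just past the third force peak showed the bar still on the crest, so I moved on 1 mm and it snapped in. A further 1 mm of finger travel did not move it.
- **Button:** The fingertip met it at about z 72 mm and hit a hard stop at 66.6 mm. Force jumped from 6 N to 21 N there, so I take it as fully down. There was no direct travel reading, and the roughly 5.5–6 mm of travel fits the 6 mm given. The last picture shows the button up again.
- **Other checks:** The bar, predicted from the fitted grinder pose, was off by about 10–12 px (in the 3x crop) at both clicks. I put that down to calibration, because the spacing between clicks agreed. In the last picture the jar, tamper and bowl look undisturbed. The spoon and measuring cup were barely in view and I did not check them separately. The robot ended clear of everything.

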